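# Pack the carrier for slide blood grouping

## Robot

A 6-joint arm with a two-finger parallel gripper is mounted at the origin on a cart in front of the work surface, level with it; the furniture and walls round the work are solid. World frame = base frame: x ahead of the robot, y to its left, z up, the work surface at z = 0. Lengths are in m, angles in degrees, forces in N, time in s.
With the tool pointing down it reaches from about 0.3 to 0.75 m from the base axis. Payload 8.5 kg.
Tool frame: the origin (TCP) lies on the centre line of the jaws, within the pads' length; the fingertips stand 17 mm ahead of it and the grasp point (between the pads) lies 2 mm behind it; z points along the fingers, y is the line along which they close (so a half turn about z gives the same grasp; the last joint's range is limited). The gripper opens to 85 mm and grips with 20 to 120 N. Pads are 22 mm wide; open, the fingers measure 114 mm over their backs; the gripper's body (76 mm by 85 mm) begins 54 mm behind the grasp point. The pads swing forward as they close: fully open they stand 13 mm farther back than shut.
Start: joints at [52.065, 21.807, 74.336, -0, 83.858, -12.336], TCP at [0.238, 0.496, 0.216] pointing down, gripper open.
Joint ranges: [-178.18, 178.18], [-50.72, 133.34], [12.68, 142.11], [-81.47, 261.47], [9.98, 163.14], [-165.26, 165.26]. Speed limits (degrees/s): [136.94, 136.94, 180, 180, 180, 180].

## Interface

Orientations are given as a 3x3 rotation matrix whose columns are the frame's x, y, z axes.
In Python, from rig import env gives the robot as it stands.
- The arm moves only by the shell command python3 -m handwheel 'ROWS' [OPENING] [FORCE]. ROWS is JSON, a list that holds one entry, the list of rows, each a list of 4 numbers: the shift along the tool's x, y, z in m, then the turn about the tool's z in rad. In form: [[[x, y, z, roll], ...]]. A call has 1 to 5 rows; each row shifts and turns the commanded pose from where the row before left it, along the tool's axes as they then stand; what a row does not reach is not made up. A row lasts 1/12 s, in which the tool goes at most 41.7 mm and 7.16 degrees, less where a joint would pass 70% of its speed; a pose out of reach is approached as far as the arm can. A call is refused whole if a number of a shift passes 0.0417 or a number of a turn 0.125, either way. A call with a gripper value outside its range is refused whole. OPENING is the opening in per cent of the stroke, from 0 (shut) to 100 (fully open), set as the call begins (- or left out, the last holds). The fingers move at their own pace and stop on an object; FORCE is the grip in N (left out, the last holds). Time passes only in rows, so rows that do not move let the fingers close. It gives the time, the measured TCP pose, the force and the opening at its end, in the units of the state.
- env.observe(): the state, without advancing time (a new reading comes with each control period).
- env.get_image(name): name is "side" or "top"; returns (picture, depth): 480x640x3 uint8, red, green, blue; 480x640 float32, m along the optical axis (not along the pixel's ray), 0 where there is no reading.
- env.camera_params(name): a dict with "K" (3x3 intrinsics, pixels), "rvec" (rotation vector, rad) and "tvec" (3), from world to camera coordinates, as OpenCV has them. Camera axes: x right, y down, z forward; pixel columns grow to the right and rows downward; lengths in m; the calibration is good to about 2 mm. A picture is of the moment at which its call begins. camera_params takes no time and is no camera call.
- env.close_job(): hands the job in, once; it reports no verdict.
The state is a dict: "time_s": time; "q": joint angles; "qvel": joint speeds; "joint_efforts": joint torques, N m; "position": TCP position; "tool_rot": TCP orientation; "ft_force": force on the tool from outside, world axes, zero at the start; "wrist_torque": the same for the moment, N m; "grip_width": finger opening in m.
Only numpy, scipy, OpenCV 4.12 (cv2) and the standard library are available. Lean on these libraries where they do the work, as an engineer would, in place of code of your own. Each camera call takes 0.05 s, during which the arm holds its last target. There are 200 camera calls.

## Task

Pack the carrier for the slide blood-grouping round: put the two dropper bottles in the twin small round wells (one in each, either way), the smaller of the two screw-cap bottles in the large round well, and the closed slide box, lid up, in the rectangular well. Set each one down upright on the floor of its well and let go without dropping it. Leave the larger screw-cap bottle, the box of pipette tips and the beaker where they stand.

Things in the scene. Friction and masses are not known exactly. Their poses are not given: they have to be found in the camera images.
- dropper_a_mid (a point): Small dropper bottle, loose, standing upright; this point is its centre, half-way up, its z axis up. 90 mm high, 28 g: round body 25 mm across up to 52 mm from its foot, neck 18 mm across up to 66 mm, black dropper top 13 mm across above. Grip the body.
- dropper_b_mid (a point): The other dropper bottle, same size and shape as the first, upright; this point is its centre, half-way up, its z axis up. Grip the body.
- small_bottle_mid (a point): The smaller screw-cap bottle (white, blue cap), loose, upright; this point is its centre, half-way up, its z axis up. 112 mm high, 0.24 kg: round body 54 mm across with upright sides up to about 72 mm from its foot, cap 32 mm across from 95 mm up. Belongs in the carrier.
- slide_case_mid (a point): Closed dark green slide box, loose, lid upward; 55 mm (its x) by 84 mm (its y) by 39 mm high, 0.12 kg; the point is its centre, 19.5 mm above its underside. The lid stays shut. Grip across the 55 mm.
- big_bottle_mid (a point): The larger screw-cap bottle (translucent, black cap), loose, upright; this point is its centre, half-way up, its z axis up. 60 mm across, 128 mm high. Does not belong in the carrier; stays where it is.
- tips_mid (a point): Blue box of pipette tips with a clear lid, loose, 90 mm (its x) by 122 mm (its y) by 68 mm high; the point is its centre. Stays where it is.
- beaker_mid (a point): Clear beaker, loose, 69 mm across, 87 mm high; the point is its centre. Stays where it is.
- insert_droppers: Grey plastic insert block, fixed, 78 mm (its x) by 106 mm (its y), 22 mm high; one of three that lie end to end along y, in any order, in a low white tray (88 x 332 mm, rim 19 mm above the bench). Origin: centre of its underside, 3 mm above the bench. It has two round wells 37 mm across, 16 mm deep (floor at z = 6 mm), centred at y = -26 mm and y = +26 mm on its long axis.
- insert_bottle: Grey plastic insert block, fixed, 78 mm (its x) by 106 mm (its y), 22 mm high; one of three that lie end to end along y, in any order, in a low white tray (88 x 332 mm, rim 19 mm above the bench). Origin: centre of its underside, 3 mm above the bench. It has one round well 66 mm across at its centre, 16 mm deep (floor at z = 6 mm).
- insert_slides: Grey plastic insert block, fixed, 78 mm (its x) by 106 mm (its y), 22 mm high; one of three that lie end to end along y, in any order, in a low white tray (88 x 332 mm, rim 19 mm above the bench). Origin: centre of its underside, 3 mm above the bench. It has one rectangular well at its centre, 67 mm (x) by 94 mm (y), 10 mm deep (floor at z = 12 mm).
Mind the look-alikes: they are no part of the job. What is shaped like the part that bears slide_case_mid but orange or purple is not meant.

How it is judged (in metres and radians):
At the end, for the whole second after the job is handed in: Both droppers, smaller bottle and slide box stand in their own wells: within 10 mm of the well centre in x and y, 6 mm of seated height, tilt under 0.12 rad, slide box within 0.25 rad of its well, at rest (0.02 m/s); larger bottle, tip box, beaker within 20 mm of their starts (((x of dropper_a_mid in the frame of insert_droppers between -0.01 and 0.01 m and y of dropper_a_mid in the frame of insert_droppers between -0.036 and -0.016 m and z of dropper_a_mid in the frame of insert_droppers between 0.045 and 0.057 m and x of dropper_b_mid in the frame of insert_droppers between -0.01 and 0.01 m and y of dropper_b_mid in the frame of insert_droppers between 0.016 and 0.036 m and z of dropper_b_mid in the frame of insert_droppers between 0.045 and 0.057 m) or (x of dropper_a_mid in the frame of insert_droppers between -0.01 and 0.01 m and y of dropper_a_mid in the frame of insert_droppers between 0.016 and 0.036 m and z of dropper_a_mid in the frame of insert_droppers between 0.045 and 0.057 m and x of dropper_b_mid in the frame of insert_droppers between -0.01 and 0.01 m and y of dropper_b_mid in the frame of insert_droppers between -0.036 and -0.016 m and z of dropper_b_mid in the frame of insert_droppers between 0.045 and 0.057 m)) and x of small_bottle_mid in the frame of insert_bottle between -0.01 and 0.01 m and y of small_bottle_mid in the frame of insert_bottle between -0.01 and 0.01 m and z of small_bottle_mid in the frame of insert_bottle between 0.056 and 0.068 m and x of slide_case_mid in the frame of insert_slides between -0.01 and 0.01 m and y of slide_case_mid in the frame of insert_slides between -0.01 and 0.01 m and z of slide_case_mid in the frame of insert_slides between 0.0255 and 0.0375 m and angle between the x axis of slide_case_mid and the x axis of insert_slides, either way round below 0.25 rad and angle between each of dropper_a_mid, dropper_b_mid, small_bottle_mid, slide_case_mid's own z axis and vertical below 0.12 rad and linear speed of each of dropper_a, dropper_b, small_bottle, slide_case below 0.02 m/s and distance of each of big_bottle_mid, tips_mid, beaker_mid from where it was at the start of the episode below 0.02 m); the robot touches nothing.
It fails at once if the larger bottle, the tip box or the beaker is shifted by more than 20 mm (distance of any of big_bottle_mid, tips_mid, beaker_mid from where it was at the start of the episode above 0.02 m).
It fails at once if a thing to be packed is dropped or knocked flying (over 0.7 m/s, out of the gripper) ((linear speed of dropper_a above 0.7 m/s and contact force between the fingers and dropper_a below 0.05 N) or (linear speed of dropper_b above 0.7 m/s and contact force between the fingers and dropper_b below 0.05 N) or (linear speed of small_bottle above 0.7 m/s and contact force between the fingers and small_bottle below 0.05 N) or (linear speed of slide_case above 0.7 m/s and contact force between the fingers and slide_case below 0.05 N)).
It also fails if it takes over 102 s, if anything falls off the work surface, if the arm or the gripper's body presses on something with over 40 N, if the wrist force passes 120 N, or if a joint passes its speed limit or range.

## Working session

There is one attempt and no reset: what is moved stays moved. The work goes in short steps, Python scripts to look and compute and a shell command to move; the robot and the scene stay as the last step left them, time stands still between calls to the robot, and variables do not carry over. Pictures are saved under pics/ and viewed, on a budget of 17 in all, crops included, one or two more only if the job needs it, and the job is handed in when it is done.

```bash
ls; mkdir -p pics; cat > h.py <<'E'
import numpy as np,cv2
from rig import env
def cam(n):
    p=env.camera_params(n);R=cv2.Rodrigues(np.array(p["rvec"],float))[0];return np.array(p["K"]),R,np.array(p["tvec"],float).ravel()
def shot(n,tag):
    im,d=env.get_image(n);cv2.imwrite(f"pics/{tag}.png",im[:,:,::-1]);np.save(f"pics/{tag}.npy",d);return im,d
def world(n,d):
    K,R,t=cam(n);v,u=np.mgrid[0:480,0:640]
    P=np.stack([(u-K[0,2])/K[0,0]*d,(v-K[1,2])/K[1,1]*d,d],-1)
    return (P-t)@R   # R^T (P-t)
def ray(n,u,v,z):
    K,R,t=cam(n);r=R.T@np.array([(u-K[0,2])/K[0,0],(v-K[1,2])/K[1,1],1]);c=-R.T@t
    return c+r*(z-c[2])/r[2]
E
python3 - <<'E'
from h import *
for n in("top","side"):
    shot(n,n+"0");K,R,t=cam(n);print(n,-R.T@t,R[2],K[0,0])
s=env.observe();print(s)
E
```

```text
pics
top [ 0.3017202  -0.10615737  1.67293655] [ 0.09916364  0.00268786 -0.99506751] 535.0429581144823
side [0.23980114 1.19860066 0.66517054] [ 0.16597275 -0.89179448 -0.42089863] 510.30716977736745
{'time_s': 0.1, 'q': array([ 5.20654546e+01,  2.18387542e+01,  7.43794782e+01,  1.27330596e-03,
        8.38591332e+01, -1.23368085e+01]), 'qvel': array([ 0.08749832, -0.17551525, -0.1237415 ,  0.01591124, -0.00471102,
       -0.02853835]), 'joint_efforts': array([ 2.90625205e-03, -4.49217510e+01, -2.31656885e+01, -2.62109234e-04,
        3.62871055e-03, -2.61570631e-05]), 'position': array([0.23745421, 0.49578529, 0.21546381]), 'tool_rot': array([[-9.01848428e-01,  4.32051728e-01, -8.47528992e-04],
       [ 4.32052448e-01,  9.01847868e-01, -1.05140357e-03],
       [ 3.10081484e-04, -1.31438363e-03, -9.99999088e-01]]), 'ft_force': array([-0.62061234,  0.51423068, -0.02658437]), 'wrist_torque': array([-0.0266476 ,  0.00318638, -0.03428847]), 'grip_width': 0.08572253148483121}
```

View pics/top0.png

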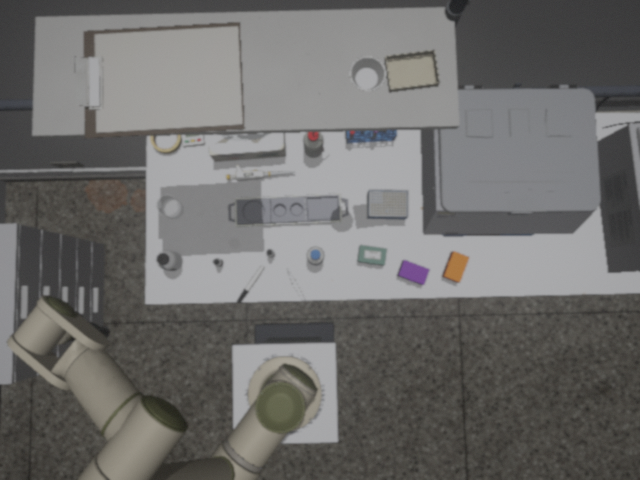

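View pics/side0.png

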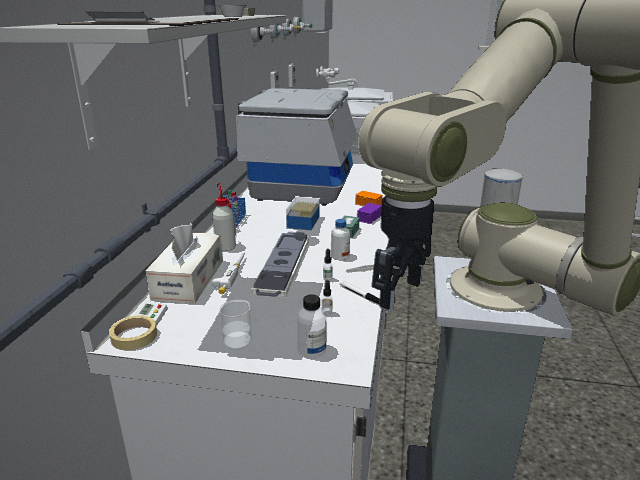

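Top view (up = +x, right = −y): big bottle (168,260), beaker (170,207), droppers (217,262) and (270,253), small bottle (316,256), green case (372,256), tips (387,205). The carrier runs from (237,211) to (342,209). Side view: same layout, with a shelf over the back. I'll enlarge the top view.

```bash
python3 - <<'E'
from h import *
im=cv2.imread("pics/top0.png")
cv2.imwrite("pics/c1.png",cv2.resize(im[185:285,200:400],None,fx=4,fy=4,interpolation=cv2.INTER_CUBIC))
P=world("top",np.load("pics/top0.npy"))
for u,v in[(217,262),(270,253),(316,256),(372,256),(280,211),(298,210),(252,211),(320,209),(387,205),(168,260),(300,70),(300,280)]:print(u,v,P[v,u].round(3))
E
```

```text
217 262 [0.404 0.191 0.07 ]
270 253 [0.427 0.031 0.073]
316 256 [ 0.412 -0.107  0.111]
372 256 [ 0.413 -0.278  0.037]
280 211 [0.565 0.003 0.002]
298 210 [ 0.566 -0.054  0.003]
252 211 [0.566 0.091 0.007]
320 209 [ 0.566 -0.123  0.014]
387 205 [ 0.564 -0.325  0.071]
168 260 [0.41  0.324 0.118]
300 70 [ 0.752 -0.083  0.632]
300 280 [ 0.346 -0.055 -0.005]
```

View pics/c1.png

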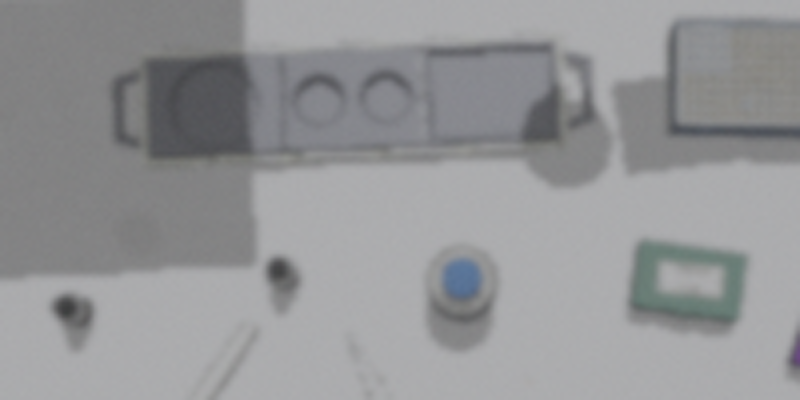

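Crop: bottle well at (212,104), dropper wells at (319,101) and (386,97), tray ends x≈146 and 559. Dropper tops at (67,307) and (279,270), blue cap (462,279), green case corners about (640,240), (747,254), (736,321), (633,308).

```bash
python3 - <<'E'
from h import *
def c(u,v,z):return ray("top",200+(u+.5)/4-.5,185+(v+.5)/4-.5,z)
f=lambda p:p.round(4)
for n,a in dict(bw=(212,104,.025),d1=(319,100,.025),d2=(386,97,.025),dv1=(281,104,.025),dv2=(430,98,.025),
 tl=(146,60,.02),bl=(148,158,.02),tr=(558,44,.02),br=(560,142,.02),da=(67,307,.09),db=(279,270,.09),cap=(462,279,.112)).items():print(n,f(c(*a)[:2]))
q=[c(*a,.039)[:2] for a in((640,240),(747,254),(736,321),(633,308))]
print("case",f(sum(q)/4),[f(x) for x in q])
for n in("top","side"):
  P=world(n,np.load(f"pics/{n}0.npy"))
  for m,(x,y,zl,zh,r) in dict(da=(.404,.196,.02,.1,.03),db=(.423,.03,.02,.1,.03),bot=(.412,-.107,.03,.07,.04),cap=(.412,-.107,.1,.12,.04),case=(.413,-.28,.03,.05,.07),big=(.41,.32,.1,.14,.05),tips=(.564,-.325,.05,.09,.09)).items():
    M=(abs(P[...,0]-x)<r)&(abs(P[...,1]-y)<r)&(P[...,2]>zl)&(P[...,2]<zh)
    Q=P[M]
    if len(Q)>3:
        print(n,m,len(Q),"lo",f(Q.min(0)),"hi",f(Q.max(0)),"mean",f(Q.mean(0)),"rect",cv2.minAreaRect(Q[:,:2].astype(np.float32)) if m in("case","tips") else "")
E
```

```text
bw [0.5642 0.087 ]
d1 [0.5654 0.0036]
d2 [ 0.5665 -0.0486]
dv1 [0.5629 0.0333]
dv2 [ 0.5649 -0.0828]
tl [0.601  0.1389]
bl [0.5236 0.1379]
tr [ 0.6061 -0.1838]
br [ 0.5287 -0.1832]
da [0.4043 0.1886]
db [0.4282 0.0311]
cap [ 0.4167 -0.1046]
case [ 0.4168 -0.278 ] [array([ 0.4489, -0.2416]), array([ 0.4363, -0.3231]), array([ 0.3852, -0.3128]), array([ 0.3969, -0.2346])]
top da 64 lo [0.3939 0.184  0.0222] hi [0.4185 0.2039 0.0951] mean [0.4051 0.1927 0.0571] rect 
top db 56 lo [0.4199 0.0239 0.0272] hi [0.4421 0.0455 0.0948] mean [0.4294 0.0333 0.0593] rect 
top bot 13 lo [ 0.391  -0.1248  0.0327] hi [ 0.4054 -0.0793  0.069 ] mean [ 0.3956 -0.0984  0.0556] rect 
top cap 85 lo [ 0.4032 -0.1161  0.1001] hi [ 0.4336 -0.0895  0.1182] mean [ 0.4178 -0.1029  0.1109] rect 
top case 465 lo [ 0.3877 -0.3224  0.03  ] hi [ 0.4481 -0.2323  0.0485] mean [ 0.4177 -0.277   0.0386] rect ((0.41645142436027527, -0.27709782123565674), (0.08407609164714813, 0.05502708628773689), 81.05215454101562)
top big 172 lo [0.393  0.3164 0.1002] hi [0.4348 0.3574 0.1362] mean [0.4131 0.3371 0.1203] rect 
top tips 
[... 443 characters left out ...]
 hi [ 0.4398 -0.0698  0.0694] mean [ 0.4117 -0.083   0.0496] rect 
side cap 75 lo [ 0.4003 -0.1137  0.1003] hi [ 0.4292 -0.0836  0.1137] mean [ 0.4142 -0.0962  0.1089] rect 
side case 150 lo [ 0.3826 -0.3233  0.0301] hi [ 0.4354 -0.2296  0.0426] mean [ 0.4049 -0.2764  0.0377] rect ((0.4119434356689453, -0.27708789706230164), (0.092232845723629, 0.05117512866854668), 82.61553955078125)
side big 357 lo [0.3881 0.324  0.1   ] hi [0.4316 0.3636 0.1308] mean [0.4095 0.3492 0.1168] rect 
side tips 509 lo [ 0.5267 -0.3968  0.05  ] hi [ 0.6145 -0.2611  0.071 ] mean [ 0.5685 -0.3138  0.0645] rect ((0.5703445672988892, -0.3296845555305481), (0.13535559177398682, 0.0850462093949318), 87.65467071533203)
```

```bash
python3 -m handwheel '[[[0,0,0,0.123],[0,0,0,0.123],[0,0,0,0.123],[0,0,0,0.123],[0,0,0,0.123]]]' 60 30; python3 -m handwheel '[[[0,0,0,0.123],[0,0,0,0.123],[0,0,0,0.123],[0,0,0,0.124],[0,0,0,0]]]'
```

```text
time_s: 0.52
position: [0.2375, 0.4958, 0.2157]
tool_rot: [[-0.482, 0.876, -0.001], [0.876, 0.482, -0.001], [-0.0, -0.001, -1.0]]
ft_force: [1.0, -0.8, -0.1]
grip_width: 0.0513
time_s: 0.93
position: [0.2375, 0.4958, 0.2157]
tool_rot: [[-0.012, 1.0, -0.001], [1.0, 0.012, -0.001], [-0.001, -0.001, -1.0]]
ft_force: [-0.8, -0.4, -0.6]
grip_width: 0.0514
```

```bash
python3 -m handwheel '[[[-0.0306,0.0165,0,0],[-0.0306,0.0165,0,0],[-0.0306,0.0165,0,0],[-0.0306,0.0165,0,0],[-0.0306,0.0165,0,0]]]'; python3 -m handwheel '[[[-0.0306,0.0165,0,0],[-0.0306,0.0165,0,0],[-0.0306,0.0165,0,0],[-0.0306,0.0165,0,0],[-0.0306,0.0165,0,0]]]';python3 -m handwheel '[[[0,0,0.02,0],[0,0,0.02,0],[0,0,0.02,0],[0,0,0,0],[0,0,0,0]]]'
python3 - <<'E'
from h import *
im,d=shot("side","s1");c=im[100:400,200:450];cv2.imwrite("pics/s1c.png",cv2.resize(c,None,fx=2,fy=2,interpolation=2)[:,:,::-1])
K,R,t=cam("side")
p=env.observe()["position"];print(p)
for dz in(0,-.017):
  q=K@(R@(p+[0,0,dz])+t);print(q[:2]/q[2], (q[:2]/q[2]-[200,100])*2)
E
```

```text
time_s: 1.35
position: [0.3229, 0.3428, 0.2159]
tool_rot: [[-0.021, 1.0, -0.0], [1.0, 0.021, -0.0], [-0.0, -0.0, -1.0]]
ft_force: [0.0, 0.1, 0.7]
grip_width: 0.051
time_s: 1.77
position: [0.4079, 0.1911, 0.216]
tool_rot: [[-0.021, 1.0, -0.0], [1.0, 0.021, 0.0], [0.0, -0.0, -1.0]]
ft_force: [0.7, 0.9, 0.3]
grip_width: 0.0512
time_s: 2.18
position: [0.4073, 0.1926, 0.1559]
tool_rot: [[-0.019, 1.0, -0.002], [1.0, 0.019, -0.0], [-0.0, -0.002, -1.0]]
ft_force: [0.0, 0.1, 0.6]
grip_width: 0.0515
[0.40777689 0.19281141 0.15673332]
[325.16502153 252.80835574] [250.33004307 305.61671148]
[325.12701129 259.58554703] [250.25402258 319.17109405]
```

View pics/s1c.png

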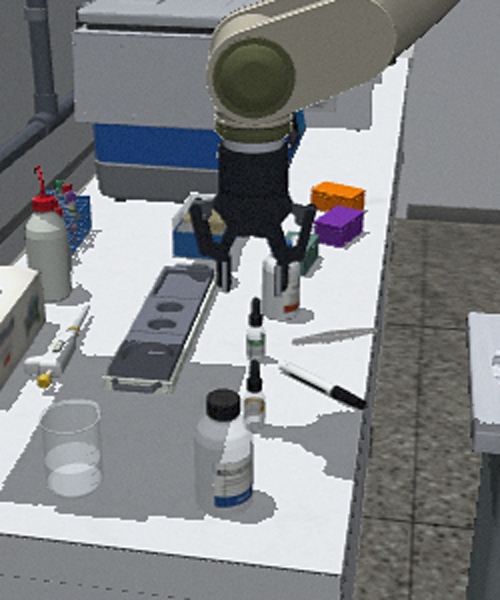

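Fingertips appear at crop (222,288) and (283,288), higher than the TCP projection at row 305, while the mid-column agrees. I'll check this with depth.

```bash
python3 - <<'E'
from h import *
P=world("side",np.load("pics/s1.npy"))
for u0 in(223,282):
  for v0 in range(200,294,8):
    u,v=200+u0//2,100+v0//2;print(u0,v0,P[v,u].round(3))
M=(abs(P[...,1]-.19)<.05)&(abs(P[...,0]-.408)<.08)&(P[...,2]>.1)&(P[...,2]<.3);Q=P[M];print(len(Q),Q.min(0),Q.max(0))
K,R,t=cam("side")
for p in[(.403,.19,0),(.403,.19,.09)]:
  q=K@(R@np.array(p)+t);print((q[:2]/q[2]-[200,100])*2)
print(env.observe()["q"],env.observe()["time_s"])
E
```

```text
223 200 [0.437 0.204 0.284]
223 208 [0.437 0.205 0.276]
223 216 [0.437 0.205 0.267]
223 224 [ 0.532 -0.273  0.061]
223 232 [ 0.532 -0.275  0.047]
223 240 [0.436 0.21  0.241]
223 248 [0.437 0.204 0.229]
223 256 [0.438 0.203 0.219]
223 264 [0.437 0.208 0.212]
223 272 [0.437 0.206 0.201]
223 280 [0.438 0.2   0.189]
223 288 [0.438 0.203 0.181]
282 200 [0.373 0.204 0.289]
282 208 [0.24  1.199 0.665]
282 216 [0.373 0.199 0.269]
282 224 [ 0.459 -0.442 -0.001]
282 232 [0.375 0.18  0.243]
282 240 [0.375 0.181 0.233]
282 248 [0.372 0.202 0.233]
282 256 [0.372 0.204 0.225]
282 264 [0.372 0.2   0.214]
282 272 [0.372 0.201 0.205]
282 280 [0.372 0.197 0.193]
282 288 [0.372 0.197 0.184]
1649 [0.33937289 0.17588793 0.1750676 ] [0.47446203 0.228301   0.2999609 ]
[254.04647151 423.59022487]
[254.56159981 357.04638957]
[ 1.02080592e+01  1.53560994e+01  9.49798360e+01 -1.83098149e-03
  6.96390222e+01  9.16511207e+00] 2.2333
```

```bash
python3 - <<'E'
from h import *
for n in("side","top"):
  im,d=shot(n,n+"s2");P=world(n,d);o=env.observe()
  M=(abs(P[...,1]-.19)<.05)&(abs(P[...,0]-.408)<.08)&(P[...,2]>.1)&(P[...,2]<.3);Q=P[M]
  print(n,o["position"],o["time_s"],len(Q),Q.min(0) if len(Q) else "")
E
```

```text
side [0.40802422 0.19290801 0.15709718] 2.2833 1628 [0.34022118 0.1750915  0.17744154]
top [0.40807051 0.19294214 0.15718839] 2.3333 48 [0.35477552 0.18656819 0.22366071]
```

```bash
python3 - <<'E'
from h import *
P=world("side",np.load("pics/side0.npy"))
M=(abs(P[...,1]-.496)<.07)&(abs(P[...,0]-.237)<.08)&(P[...,2]>.12)&(P[...,2]<.4);Q=P[M];print(len(Q),np.sort(Q[:,2])[:8])
i=np.argsort(Q[:,2])[:60];print(Q[i].mean(0))
im=cv2.imread("pics/side0.png");v,u=np.where(M);print(u.min(),u.max(),v.min(),v.max())
E
```

```text
3913 [0.24299855 0.24361977 0.24385147 0.2440052  0.2441304  0.24426623
 0.24430699 0.24437103]
[0.2350131  0.49250191 0.24675752]
371 433 205 311
```

Depth shows the fingertips about 20 mm above the reported TCP height at this opening, where the spec has them below it. The hand sits about 30 mm higher than reported. In the same picture, against the dropper's 90 mm height, I get the same result. I'll trust the camera and descend in checked steps.

```bash
python3 -m handwheel '[[[0.002,-0.002,0.022,0],[0,0,0.022,0],[0,0,0.022,0],[0,0,0.022,0],[0,0,0,0]]]'
cat >> h.py <<'E'
def tips(tag,x=None,y=None):
    im,d=shot("side",tag);P=world("side",d);o=env.observe()["position"]
    M=(abs(P[...,1]-o[1])<.03)&(abs(P[...,0]-o[0])<.07)&(abs(P[...,0]-o[0])>.022)&(P[...,2]>.012)&(P[...,2]<.3)
    Q=P[M];z=np.percentile(Q[:,2],1);B=Q[Q[:,2]<z+.02];print("tcp",o,"tip z",z,"x",B[:,0].min(),B[:,0].max(),"ymed",np.median(B[:,1]))
    return im
E
python3 - <<'E'
from h import *
im=tips("s3");cv2.imwrite("pics/s3c.png",cv2.resize(im[180:340,240:440],None,fx=3,fy=3,interpolation=2)[:,:,::-1])
E
```

```text
time_s: 2.75
position: [0.4042, 0.1945, 0.066]
tool_rot: [[-0.017, 1.0, -0.004], [1.0, 0.017, -0.001], [-0.001, -0.004, -1.0]]
ft_force: [-0.7, -1.2, -0.3]
grip_width: 0.0511
tcp [0.4050999  0.19468513 0.06777034] tip z 0.09165730653937827 x 0.3643495134840041 0.44189885349742086 ymed 0.20196998402117866
```

View pics/s3c.png

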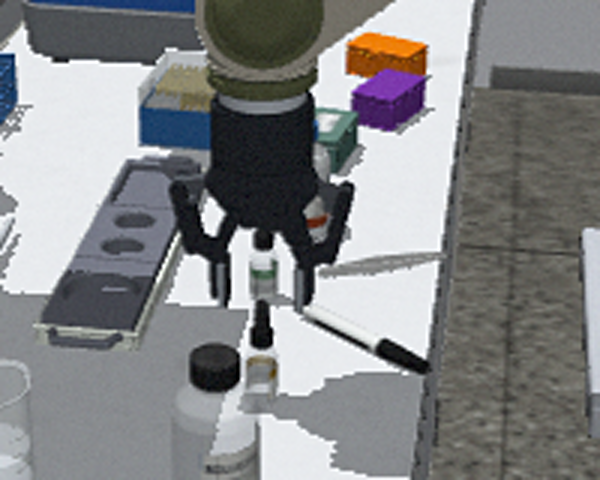

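Fingertips are at row 303, level with the dropper's black top (row 300) and straddling it evenly. So the tip is 22 mm above the reported TCP, and I'll aim for reported z ≈ 0.004.

```bash
python3 -m handwheel '[[[0,0,0.02,0],[0,0,0.02,0],[0,0,0.012,0],[0,0,0.012,0],[0,0,0,0]]]'; python3 - <<'E'
from h import *
tips("s4")
E
python3 -m handwheel '[[[0,0,0,0],[0,0,0,0],[0,0,0,0],[0,0,0,0],[0,0,0,0]]]' 10 30;python3 -m handwheel '[[[0,0,0,0],[0,0,0,0],[0,0,0,0]]]'
python3 - <<'E'
from h import *
im,_=shot("side","s5");cv2.imwrite("pics/s5c.png",cv2.resize(im[200:340,250:400],None,fx=4,fy=4,interpolation=2)[:,:,::-1])
E
```

```text
time_s: 3.22
position: [0.4059, 0.1948, 0.0042]
tool_rot: [[-0.016, 1.0, -0.0], [1.0, 0.016, -0.0], [-0.0, -0.0, -1.0]]
ft_force: [0.6, -0.4, 0.3]
grip_width: 0.0509
tcp [0.40617658 0.19483416 0.00493848] tip z 0.03368972423758504 x 0.3655693642098179 0.443892191925492 ymed 0.202265266284463
time_s: 3.68
position: [0.4063, 0.1949, 0.0053]
tool_rot: [[-0.016, 1.0, 0.003], [1.0, 0.016, 0.001], [0.0, 0.003, -1.0]]
ft_force: [-0.7, -0.6, 7.9]
grip_width: 0.0243
time_s: 3.93
position: [0.4063, 0.1948, 0.0053]
tool_rot: [[-0.016, 1.0, 0.003], [1.0, 0.016, 0.001], [0.0, 0.003, -1.0]]
ft_force: [-0.6, 0.2, 7.5]
grip_width: 0.0243
```

View pics/s5c.png

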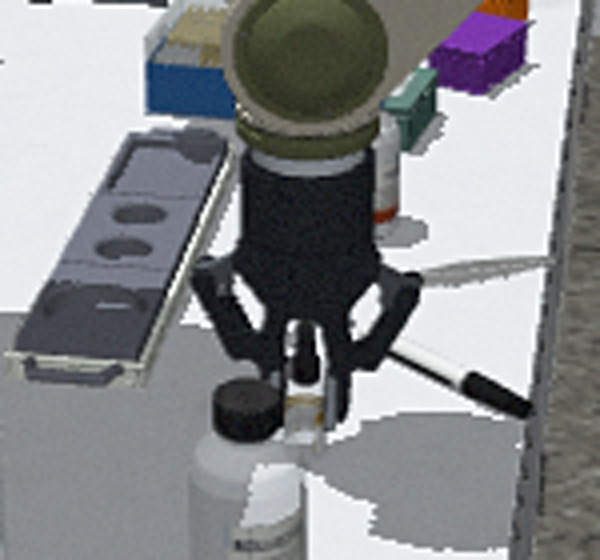

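Dropper gripped on the body at width 24.3 mm, upright, tips about 19 mm above its foot (crop row 420 against foot row 445). Lifting and carrying to the nearer dropper well.

```bash
python3 -m handwheel '[[[0,0,-0.015,0],[0,0,-0.03,0],[0,0,-0.03,0],[0,0,-0.025,0],[0,0,0,0]]]';python3 -m handwheel '[[[-0.0235,0.0198,0,0],[-0.0235,0.0198,0,0],[-0.0235,0.0198,0,0],[-0.0235,0.0198,0,0],[-0.0235,0.0198,0,0]]]';python3 -m handwheel '[[[-0.0235,0.0198,0,0],[-0.0235,0.0198,0,0],[-0.0235,0.0198,0,0],[0,0,0,0],[0,0,0,0]]]'
```

```text
time_s: 4.4
position: [0.4076, 0.1952, 0.1089]
tool_rot: [[-0.016, 1.0, 0.009], [1.0, 0.016, 0.002], [0.002, 0.009, -1.0]]
ft_force: [0.5, -0.5, 1.3]
grip_width: 0.0242
time_s: 4.82
position: [0.507, 0.0775, 0.1042]
tool_rot: [[-0.016, 1.0, 0.0], [1.0, 0.016, -0.0], [-0.0, 0.0, -1.0]]
ft_force: [1.2, 1.0, -0.2]
grip_width: 0.0241
time_s: 5.23
position: [0.5672, 0.0082, 0.1037]
tool_rot: [[-0.014, 1.0, -0.0], [1.0, 0.014, 0.0], [0.0, -0.0, -1.0]]
ft_force: [0.5, -0.2, -0.9]
grip_width: 0.0242
```

```bash
python3 - <<'E'
from h import *
im,d=shot("side","s6");o=env.observe();print(o["position"],o["tool_rot"][0],o["grip_width"])
cv2.imwrite("pics/s6c.png",cv2.resize(im[140:300,220:380],None,fx=3.7,fy=3.7,interpolation=2)[:,:,::-1])
im,d=shot("top","t6");P=world("top",np.load("pics/t6.npy"))
E
```

```text
[0.5664408  0.009204   0.10376982] [-1.53564333e-02  9.99881720e-01 -8.52562822e-04] 0.02381715160619268
```

View pics/s6c.png

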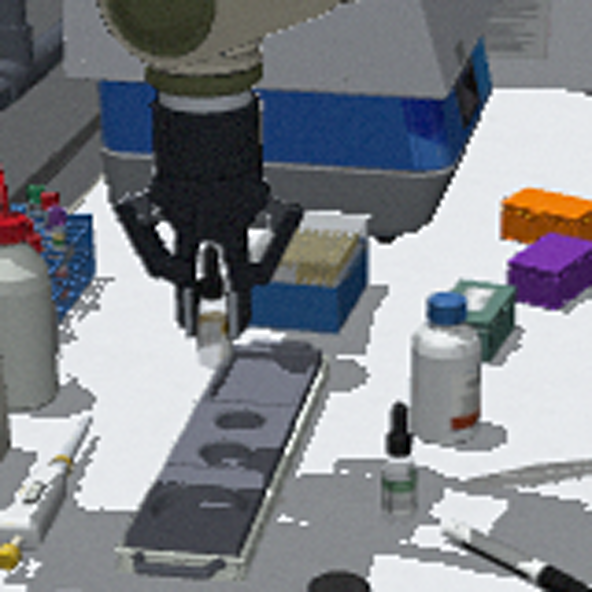

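Wells are at crop (227,455) near and (240,420) far. The dropper hangs upright with its foot at (213,366). I'll compare them in the side camera's frame.

```bash
python3 - <<'E'
from h import *
c=lambda u,v:(220+(u+.5)/3.7-.5,140+(v+.5)/3.7-.5)
for a in((227,455),(240,420)):print(ray("side",*c(*a),.025))
print("foot centre-front",ray("side",*c(213,366),.0985))
P=world("side",np.load("pics/s6.npy"))
for v0 in range(310,372,8):
  u,v=map(round,c(213,v0));print(v0,P[v,u-2:u+3,:].mean(0).round(4))
v=round(c(213,352)[1]);print(P[v,272:284].round(3).tolist())
E
```

```text
[0.55896835 0.01206238 0.025     ]
[ 0.56325735 -0.04533931  0.025     ]
foot centre-front [0.56559764 0.01709997 0.0985    ]
310 [0.5645 0.0174 0.1433]
318 [0.5638 0.0211 0.1365]
326 [0.5634 0.023  0.1316]
334 [0.5642 0.0211 0.1251]
342 [0.565  0.0188 0.1182]
350 [0.5643 0.0219 0.114 ]
358 [0.5647 0.0212 0.1078]
366 [ 0.5772 -0.022   0.0783]
[[0.647, -0.218, -0.003], [0.577, 0.015, 0.107], [0.574, 0.017, 0.108], [0.57, 0.021, 0.11], [0.567, 0.024, 0.112], [0.564, 0.025, 0.113], [0.562, 0.021, 0.111], [0.559, 0.02, 0.111], [0.558, 0.017, 0.109], [0.556, 0.014, 0.108], [0.554, 0.012, 0.107], [0.6, -0.176, 0.019]]
```

Dropper axis (0.565, 0.011) in the side frame, well (0.561, 0.012). I'll shift x by −2 mm and lower by 89 mm in all, slowly at the end.

```bash
python3 -m handwheel '[[[0,-0.002,0.02,0],[0,0,0.02,0],[0,0,0.02,0],[0,0,0.012,0],[0,0,0.006,0]]]';python3 -m handwheel '[[[0,0,0.004,0],[0,0,0.003,0],[0,0,0.002,0],[0,0,0,0],[0,0,0,0]]]'
```

```text
time_s: 5.75
position: [0.5641, 0.0096, 0.0267]
tool_rot: [[-0.018, 1.0, -0.0], [1.0, 0.018, -0.001], [-0.001, -0.001, -1.0]]
ft_force: [-9.6, -6.9, 27.0]
grip_width: 0.0242
time_s: 6.17
position: [0.5645, 0.0085, 0.0177]
tool_rot: [[-0.018, 1.0, 0.001], [1.0, 0.018, -0.003], [-0.003, 0.001, -1.0]]
ft_force: [0.0, -9.7, 0.1]
grip_width: 0.0244
```

```bash
python3 - <<'E'
from h import *
im,d=shot("side","s7");o=env.observe();print(o["position"],o["ft_force"])
cv2.imwrite("pics/s7c.png",cv2.resize(im[190:300,240:350],None,fx=5,fy=5,interpolation=2)[:,:,::-1])
E
```

```text
[0.56445711 0.00852485 0.01767826] [-0.35604514 -9.39198622  0.48994498]
```

View pics/s7c.png

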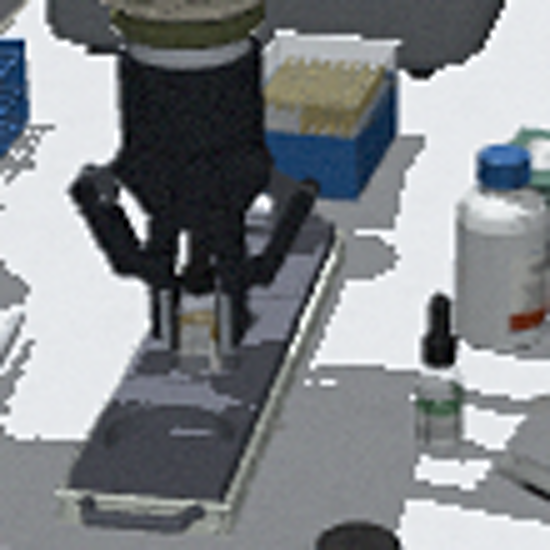

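Unclear: a 27 N touch was passed on the way, and now −9 N in y, so the dropper is pressing on the +y side of the well. I'll move −y in small steps and watch the force.

```bash
python3 -m handwheel '[[[-0.002,0,0,0],[0,0,0,0],[0,0,0,0]]]';python3 -m handwheel '[[[-0.002,0,0,0],[0,0,0,0],[0,0,0,0]]]';python3 -m handwheel '[[[-0.002,0,0,0],[0,0,0,0],[0,0,0,0]]]'
```

```text
time_s: 6.47
position: [0.5645, 0.0078, 0.0173]
tool_rot: [[-0.017, 1.0, -0.0], [1.0, 0.017, -0.0], [-0.0, -0.0, -1.0]]
ft_force: [-0.3, -1.0, 0.4]
grip_width: 0.024
time_s: 6.72
position: [0.5648, 0.0054, 0.017]
tool_rot: [[-0.016, 1.0, -0.0], [1.0, 0.016, 0.0], [0.0, -0.0, -1.0]]
ft_force: [-0.0, 1.2, -0.4]
grip_width: 0.0242
time_s: 6.97
position: [0.565, 0.0031, 0.017]
tool_rot: [[-0.016, 1.0, -0.0], [1.0, 0.016, 0.0], [0.0, -0.0, -1.0]]
ft_force: [0.2, -0.4, 0.6]
grip_width: 0.0241
```

Freed: the well wall was touched at y≈0.0085 and y is now 0.003, near the well centre. Lowering to the floor.

```bash
python3 -m handwheel '[[[0,0,0.0015,0],[0,0,0,0],[0,0,0,0]]]';python3 -m handwheel '[[[0,0,0.0015,0],[0,0,0,0],[0,0,0,0]]]'; python3 -m handwheel '[[[0,0,0.0015,0],[0,0,0,0],[0,0,0,0]]]'
```

```text
time_s: 7.22
position: [0.5649, 0.0032, 0.0154]
tool_rot: [[-0.016, 1.0, -0.0], [1.0, 0.016, 0.0], [0.0, -0.0, -1.0]]
ft_force: [0.1, -0.1, -0.5]
grip_width: 0.0243
time_s: 7.47
position: [0.5649, 0.0032, 0.0139]
tool_rot: [[-0.016, 1.0, -0.0], [1.0, 0.016, 0.0], [0.0, -0.0, -1.0]]
ft_force: [-0.6, -0.2, -0.6]
grip_width: 0.0241
time_s: 7.72
position: [0.5649, 0.0032, 0.0124]
tool_rot: [[-0.016, 1.0, -0.0], [1.0, 0.016, 0.0], [0.0, -0.0, -1.0]]
ft_force: [-0.3, 0.2, 0.3]
grip_width: 0.0238
```

```bash
python3 -m handwheel '[[[0,0,0.001,0],[0,0,0,0],[0,0,0,0]]]';python3 -m handwheel '[[[0,0,0.001,0],[0,0,0,0],[0,0,0,0]]]'
python3 - <<'E'
from h import *
im,d=shot("side","s8");o=env.observe();print(o["position"],o["ft_force"])
cv2.imwrite("pics/s8c.png",cv2.resize(im[220:290,250:320],None,fx=8,fy=8,interpolation=2)[:,:,::-1])
E
```

```text
time_s: 7.97
position: [0.565, 0.0032, 0.0115]
tool_rot: [[-0.016, 1.0, 0.0], [1.0, 0.016, 0.0], [0.0, 0.0, -1.0]]
ft_force: [0.0, 0.1, 0.5]
grip_width: 0.024
time_s: 8.22
position: [0.565, 0.0032, 0.0112]
tool_rot: [[-0.016, 1.0, 0.001], [1.0, 0.016, -0.0], [-0.0, 0.001, -1.0]]
ft_force: [-1.8, 0.7, 6.6]
grip_width: 0.0241
[0.56506388 0.00315907 0.01118994] [-1.53449694  0.44622276  6.43868338]
```

View pics/s8c.png

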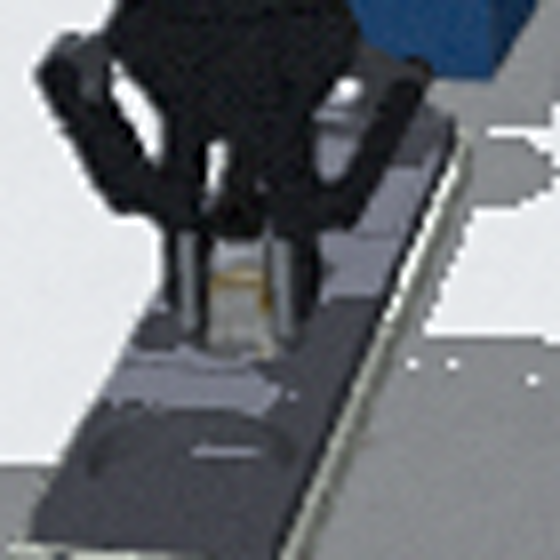

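Dropper bottom is hidden by the rim of the well, with +6.5 N of floor contact. Release, rise, and go to dropper B.

```bash
python3 -m handwheel '[[[0,0,0,0],[0,0,0,0],[0,0,0,0],[0,0,0,0]]]' 55;python3 -m handwheel '[[[0,0,-0.015,0],[0,0,-0.025,0],[0,0,-0.035,0],[0,0,-0.03,0],[0,0,0,0]]]';python3 -m handwheel '[[[0.0064,-0.0272,0,0],[0.0064,-0.0272,0,0],[0.0064,-0.0272,0,0],[0.0064,-0.0272,0,0],[0.0064,-0.0272,0,0]]]';python3 -m handwheel '[[[0,0,0.02,0],[0,0,0,0],[0,0,0,0]]]'
cat >> h.py <<'E'
def obj(P,x,y,r,zl,zh):
    M=(np.hypot(P[...,0]-x,P[...,1]-y)<r)&(P[...,2]>zl)&(P[...,2]<zh);return P[M]
E
python3 - <<'E'
from h import *
tips("s9");im,d=shot("top","t9");P=world("side",np.load("pics/s9.npy"))
Q=obj(P,.565,.003,.03,.035,.12);print("A now side",len(Q),Q.min(0),Q.max(0),np.median(Q,0))
Q=obj(P,.427,.032,.03,.01,.05);print("B side",len(Q),Q.min(0),Q.max(0),np.median(Q,0))
P=world("top",d);Q=obj(P,.565,.003,.03,.05,.12);print("A top",len(Q),Q.min(0),Q.max(0),np.median(Q,0))
cv2.imwrite("pics/t9c.png",cv2.resize(im[190:280,220:340],None,fx=5,fy=5,interpolation=2)[:,:,::-1])
E
```

```text
time_s: 8.6
position: [0.5656, 0.0031, 0.0113]
tool_rot: [[-0.016, 1.0, 0.002], [1.0, 0.016, -0.0], [-0.0, 0.002, -1.0]]
ft_force: [-0.5, 0.5, 5.8]
grip_width: 0.0471
time_s: 9.02
position: [0.5675, 0.0028, 0.1214]
tool_rot: [[-0.016, 1.0, 0.01], [1.0, 0.016, -0.002], [-0.002, 0.01, -1.0]]
ft_force: [-0.7, -0.8, 0.8]
grip_width: 0.0469
time_s: 9.43
position: [0.4269, 0.0333, 0.1152]
tool_rot: [[-0.016, 1.0, -0.0], [1.0, 0.016, 0.0], [0.0, -0.0, -1.0]]
ft_force: [1.3, 0.0, 0.7]
grip_width: 0.0468
time_s: 9.68
position: [0.4285, 0.033, 0.0954]
tool_rot: [[-0.016, 1.0, -0.001], [1.0, 0.016, 0.0], [0.0, -0.001, -1.0]]
ft_force: [0.6, 0.4, -0.1]
grip_width: 0.047
tcp [0.42916541 0.0327888  0.09575328] tip z 0.11823263853499454 x 0.382851625146685 0.46588824282409885 ymed 0.040976453217537255
A now side 161 [0.55072749 0.00190248 0.0351432 ] [0.57646643 0.02080522 0.09922284] [0.56233608 0.01182691 0.0592464 ]
B side 135 [0.41536476 0.02840801 0.01114245] [0.43976376 0.05088169 0.04982952] [0.42653342 0.04396973 0.03165512]
A top 49 [ 0.5549955  -0.00352905  0.0502152 ] [0.57849882 0.01797364 0.10212102] [0.56299145 0.00432471 0.0727932 ]
```

View pics/t9c.png

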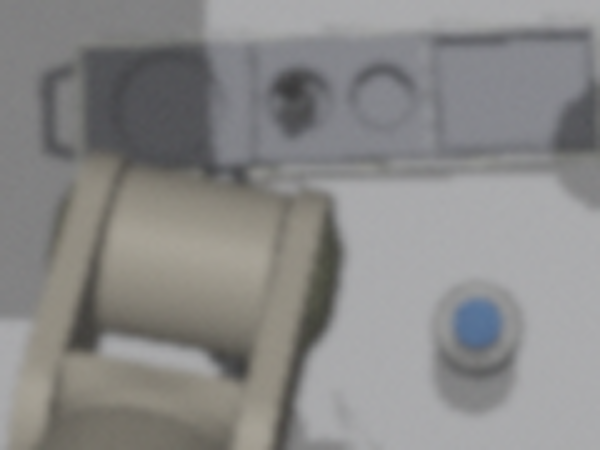

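Dropper A stands in its well (crop (297,100)) with its top at z 0.099, the seated height. The residual 6 N after opening means the fingertips were just touching the insert top, so I'll grip B 3 mm higher.

```bash
python3 -m handwheel '[[[0.002,0.002,0.025,0],[0,0,0.025,0],[0,0,0.022,0],[0,0,0.014,0],[0,0,0,0]]]';python3 -m handwheel '[[[0,0,0,0],[0,0,0,0],[0,0,0,0],[0,0,0,0],[0,0,0,0]]]' 10 40;python3 -m handwheel '[[[0,0,-0.015,0],[0,0,-0.03,0],[0,0,-0.03,0],[0,0,-0.025,0],[0,0,0,0]]]'
```

```text
time_s: 10.2
position: [0.4301, 0.035, 0.0077]
tool_rot: [[-0.016, 1.0, -0.004], [1.0, 0.016, 0.001], [0.001, -0.004, -1.0]]
ft_force: [-1.2, 0.0, 0.7]
grip_width: 0.0467
time_s: 10.62
position: [0.4312, 0.0348, 0.0105]
tool_rot: [[-0.016, 1.0, 0.003], [1.0, 0.016, -0.001], [-0.001, 0.003, -1.0]]
ft_force: [0.3, 0.3, 7.1]
grip_width: 0.0238
time_s: 11.03
position: [0.4325, 0.0347, 0.1139]
tool_rot: [[-0.016, 1.0, 0.009], [1.0, 0.016, -0.002], [-0.002, 0.009, -1.0]]
ft_force: [1.0, -0.5, -0.1]
grip_width: 0.0237
```

```bash
python3 -m handwheel '[[[-0.017,0.0268,0,0],[-0.017,0.0268,0,0],[-0.017,0.0268,0,0],[-0.017,0.0268,0,0],[-0.017,0.0268,0,0]]]';python3 -m handwheel '[[[0,0,0.02,0],[0,0,0.02,0],[0,0,0.016,0],[0,0,0,0],[0,0,0,0]]]'; python3 - <<'E'
from h import *
im,d=shot("side","s10");print(env.observe()["position"])
cv2.imwrite("pics/s10c.png",cv2.resize(im[210:280,255:325],None,fx=8,fy=8,interpolation=2)[:,:,::-1])
P=world("side",d);Q=obj(P,.565,-.048,.028,.058,.09);print(np.median(Q,0))
Q=obj(P,.5635,-.040,.013,.05,.067);print(len(Q),Q.min(0),Q.max(0),np.median(Q,0))
E
```

```text
time_s: 11.45
position: [0.5667, -0.0486, 0.1092]
tool_rot: [[-0.016, 1.0, -0.0], [1.0, 0.016, 0.0], [0.0, -0.0, -1.0]]
ft_force: [0.2, -0.5, -0.3]
grip_width: 0.0242
time_s: 11.87
position: [0.5654, -0.0477, 0.0531]
tool_rot: [[-0.016, 1.0, -0.002], [1.0, 0.016, 0.0], [0.001, -0.002, -1.0]]
ft_force: [-0.9, -0.6, 0.2]
grip_width: 0.0241
[ 0.56598017 -0.04785445  0.05407189]
[ 0.56041234 -0.03876076  0.08014059]
37 [ 0.55149372 -0.04608546  0.05099885] [ 0.56704623 -0.03185622  0.066814  ] [ 0.5580118  -0.037132    0.05905875]
```

View pics/s10c.png

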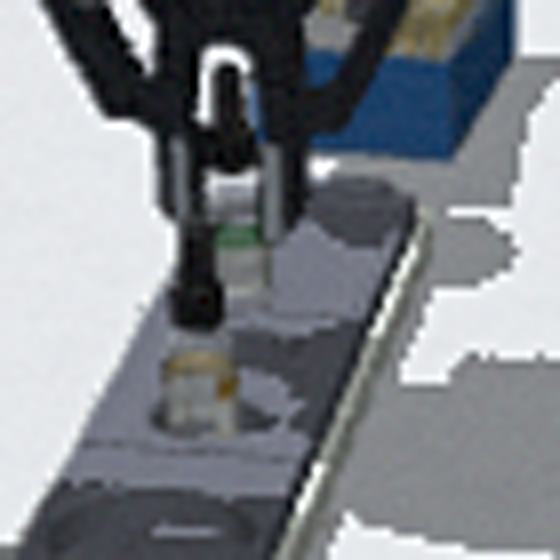

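A stands in its well, about 4 mm to the +x side (crop: dropper at 200, well centre about 215). I'll shift B by −4 mm in x and lower in steps.

```bash
python3 -m handwheel '[[[0,-0.004,0.010,0],[0,0,0.006,0],[0,0,0.004,0],[0,0,0,0],[0,0,0,0]]]'; python3 -m handwheel '[[[0,0,0.004,0],[0,0,0,0],[0,0,0,0]]]'; python3 -m handwheel '[[[0,0,0.004,0],[0,0,0,0],[0,0,0,0]]]'
```

```text
time_s: 12.33
position: [0.5621, -0.0479, 0.0339]
tool_rot: [[-0.016, 1.0, 0.001], [1.0, 0.016, -0.0], [-0.0, 0.001, -1.0]]
ft_force: [0.4, 0.5, -0.7]
grip_width: 0.024
time_s: 12.58
position: [0.5618, -0.0479, 0.0295]
tool_rot: [[-0.016, 1.0, -0.0], [1.0, 0.016, 0.0], [0.0, -0.0, -1.0]]
ft_force: [0.0, 0.4, -0.5]
grip_width: 0.0239
time_s: 12.83
position: [0.5617, -0.0479, 0.0253]
tool_rot: [[-0.016, 1.0, -0.001], [1.0, 0.016, 0.0], [0.0, -0.001, -1.0]]
ft_force: [-0.0, -0.2, -1.1]
grip_width: 0.024
```

Below the rim with no contact. On to the floor, expected at z≈0.0195.

```bash
python3 -m handwheel '[[[0,0,0.003,0],[0,0,0,0],[0,0,0,0]]]'; python3 -m handwheel '[[[0,0,0.0015,0],[0,0,0,0],[0,0,0,0]]]'; python3 -m handwheel '[[[0,0,0.001,0],[0,0,0,0],[0,0,0,0]]]'; python3 -m handwheel '[[[0,0,0.001,0],[0,0,0,0],[0,0,0,0]]]'
```

```text
time_s: 13.08
position: [0.5617, -0.0479, 0.0223]
tool_rot: [[-0.016, 1.0, -0.0], [1.0, 0.016, 0.0], [0.0, -0.0, -1.0]]
ft_force: [0.1, 0.3, -0.2]
grip_width: 0.0237
time_s: 13.33
position: [0.5618, -0.0479, 0.021]
tool_rot: [[-0.016, 1.0, -0.0], [1.0, 0.016, 0.0], [0.0, -0.0, -1.0]]
ft_force: [0.2, -1.1, -0.4]
grip_width: 0.0236
time_s: 13.58
position: [0.5617, -0.0479, 0.02]
tool_rot: [[-0.016, 1.0, -0.0], [1.0, 0.016, 0.0], [0.0, -0.0, -1.0]]
ft_force: [0.1, 0.5, 0.3]
grip_width: 0.0234
time_s: 13.83
position: [0.5619, -0.0479, 0.0195]
tool_rot: [[-0.016, 1.0, 0.001], [1.0, 0.016, -0.0], [-0.0, 0.001, -1.0]]
ft_force: [-1.6, -0.3, 4.5]
grip_width: 0.0239
```

Floor contact at 0.0195 as expected (4.5 N). Release, rise, and go over the small bottle, fully open.

```bash
python3 -m handwheel '[[[0,0,0,0],[0,0,0,0],[0,0,0,0],[0,0,0,0]]]' 55;python3 -m handwheel '[[[0,0,-0.015,0],[0,0,-0.025,0],[0,0,-0.035,0],[0,0,-0.035,0],[0,0,0,0]]]';python3 -m handwheel '[[[-0.0104,-0.0287,0,0],[-0.0104,-0.0287,0,0],[-0.0104,-0.0287,0,0],[-0.0104,-0.0287,0,0],[-0.0104,-0.0287,0,0]]]' 100;python3 -m handwheel '[[[0,0,0,0],[0,0,0,0],[0,0,0,0],[0,0,0,0]]]'
python3 - <<'E'
from h import *
tips("s11");P=world("side",np.load("pics/s11.npy"))
Q=obj(P,.563,-.045,.03,.04,.12);print("B side",len(Q),Q.min(0),Q.max(0),np.median(Q,0))
Q=obj(P,.565,.005,.03,.035,.12);print("A side",len(Q),Q.min(0),Q.max(0),np.median(Q,0))
Q=obj(P,.415,-.1,.04,.03,.069);print("bot side",len(Q),Q.min(0),Q.max(0),np.median(Q,0))
im=cv2.imread("pics/s11.png");cv2.imwrite("pics/s11c.png",cv2.resize(im[140:300,250:410],None,fx=3.7,fy=3.7,interpolation=2))
E
```

```text
time_s: 14.17
position: [0.5617, -0.0479, 0.0189]
tool_rot: [[-0.016, 1.0, -0.0], [1.0, 0.016, 0.0], [0.0, -0.0, -1.0]]
ft_force: [0.3, -1.3, -0.4]
grip_width: 0.047
time_s: 14.58
position: [0.5645, -0.0486, 0.1354]
tool_rot: [[-0.016, 1.0, 0.011], [1.0, 0.016, -0.003], [-0.003, 0.011, -1.0]]
ft_force: [1.2, -0.7, 0.8]
grip_width: 0.0469
time_s: 15.0
position: [0.4177, -0.1023, 0.1288]
tool_rot: [[-0.016, 1.0, 0.0], [1.0, 0.016, -0.0], [-0.0, 0.0, -1.0]]
ft_force: [-0.1, -0.9, -0.0]
grip_width: 0.0853
time_s: 15.33
position: [0.42, -0.1021, 0.129]
tool_rot: [[-0.017, 1.0, 0.001], [1.0, 0.017, -0.0], [-0.0, 0.001, -1.0]]
ft_force: [-0.7, -0.3, -0.8]
grip_width: 0.0852
tcp [ 0.41990349 -0.10203716  0.1289162 ] tip z 0.020066691959068836 x 0.3878387234818422 0.39750120553397167 ymed -0.08835755921251749
B side 126 [ 0.54774395 -0.05276664  0.04082647] [ 0.57042146 -0.03002183  0.09925471] [ 0.55917805 -0.04147853  0.0659505 ]
A side 163 [0.55102519 0.00224223 0.03511548] [0.57552629 0.02559359 0.09927882] [0.56234099 0.01207767 0.05910171]
bot side 238 [ 0.38814814 -0.10306108  0.03000136] [ 0.43939371 -0.07181068  0.06889301] [ 0.41124266 -0.08161657  0.05022901]
```

View pics/s11c.png

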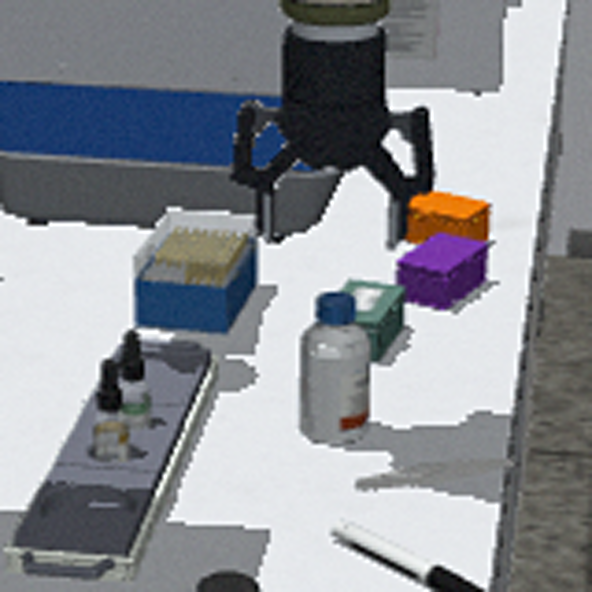

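Both droppers stand upright in their wells (tops at z 0.099), and the open fingers straddle the bottle (fingers at 265 and 395, bottle at 336). The palm is about 86 mm above the reported TCP, so I'll lower to 0.030 to keep the cap clear.

```bash
python3 -m handwheel '[[[0,-0.002,0.02,0],[0,0,0.02,0],[0,0,0.02,0],[0,0,0.015,0],[0,0,0.012,0]]]';python3 -m handwheel '[[[0,0,0.012,0],[0,0,0,0],[0,0,0,0]]]';python3 -m handwheel '[[[0,0,0,0],[0,0,0,0],[0,0,0,0],[0,0,0,0],[0,0,0,0]]]' 40 60
python3 - <<'E'
from h import *
im,d=shot("side","s12")
cv2.imwrite("pics/s12c.png",cv2.resize(im[160:280,280:400],None,fx=4.5,fy=4.5,interpolation=2)[:,:,::-1])
E
```

```text
time_s: 15.8
position: [0.4174, -0.1018, 0.0406]
tool_rot: [[-0.017, 1.0, -0.001], [1.0, 0.017, 0.001], [0.001, -0.001, -1.0]]
ft_force: [0.1, 0.0, -0.0]
grip_width: 0.0854
time_s: 16.05
position: [0.4174, -0.1019, 0.0297]
tool_rot: [[-0.017, 1.0, -0.001], [1.0, 0.017, 0.001], [0.001, -0.001, -1.0]]
ft_force: [0.3, 0.3, -0.6]
grip_width: 0.0855
time_s: 16.47
position: [0.4172, -0.1023, 0.0309]
tool_rot: [[-0.016, 1.0, 0.001], [1.0, 0.016, -0.001], [-0.001, 0.001, -1.0]]
ft_force: [-2.4, 0.4, 7.7]
grip_width: 0.0518
```

View pics/s12c.png

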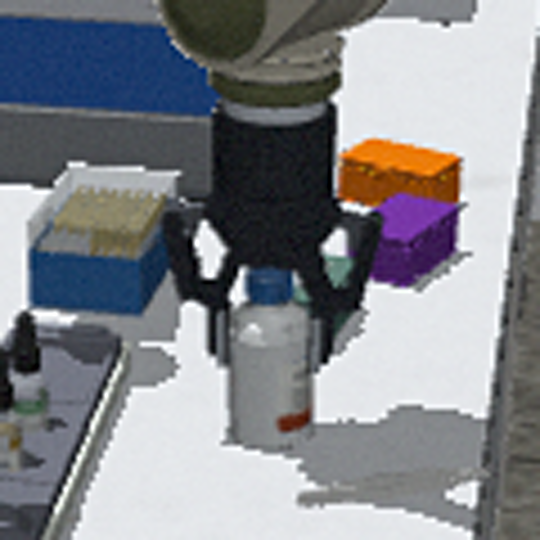

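Bottle held on its upright body just below the shoulder (pads at crop rows 310–370), palm clear of the cap. Lift, travel in y first, then in x to the large well.

```bash
python3 -m handwheel '[[[0,0,-0.01,0],[0,0,-0.02,0],[0,0,-0.02,0],[0,0,-0.02,0],[0,0,0,0]]]';python3 -m handwheel '[[[0.0374,0,0,0],[0.0374,0,0,0],[0.0374,0,0,0],[0.0374,0,0,0],[0.0374,0,0,0]]]';python3 -m handwheel '[[[0,0.0296,0,0],[0,0.0296,0,0],[0,0.0296,0,0],[0,0.0296,0,0],[0,0.0296,0,0]]]';python3 -m handwheel '[[[0,0,0.02,0],[0,0,0,0],[0,0,0,0]]]'
python3 - <<'E'
from h import *
im,d=shot("side","s13")
cv2.imwrite("pics/s13c.png",cv2.resize(im[200:300,230:340],None,fx=5,fy=5,interpolation=2)[:,:,::-1])
P=world("side",d);o=env.observe()["position"]
Q=obj(P,.56,.087,.035,o[2]-.028,o[2]+.012);print("bot side",len(Q),Q.min(0),Q.max(0),np.median(Q,0))
E
```

```text
time_s: 16.93
position: [0.4185, -0.1029, 0.1031]
tool_rot: [[-0.016, 1.0, 0.006], [1.0, 0.016, -0.003], [-0.003, 0.006, -1.0]]
ft_force: [0.6, -0.9, -1.6]
grip_width: 0.0516
time_s: 17.35
position: [0.4134, 0.0864, 0.0995]
tool_rot: [[-0.015, 1.0, -0.001], [1.0, 0.015, 0.0], [0.0, -0.001, -1.0]]
ft_force: [0.6, -0.3, -2.7]
grip_width: 0.0508
time_s: 17.77
position: [0.563, 0.0874, 0.0989]
tool_rot: [[-0.016, 1.0, -0.001], [1.0, 0.016, 0.0], [0.0, -0.001, -1.0]]
ft_force: [0.8, -0.1, -1.6]
grip_width: 0.0513
time_s: 18.02
position: [0.5606, 0.0872, 0.0785]
tool_rot: [[-0.016, 1.0, -0.005], [1.0, 0.016, 0.0], [0.0, -0.005, -1.0]]
ft_force: [-0.6, 0.2, -2.3]
grip_width: 0.0518
bot side 299 [0.5302659  0.0773932  0.05158799] [0.58450051 0.1161368  0.09137453] [0.55108192 0.10815204 0.07150484]
```

View pics/s13c.png

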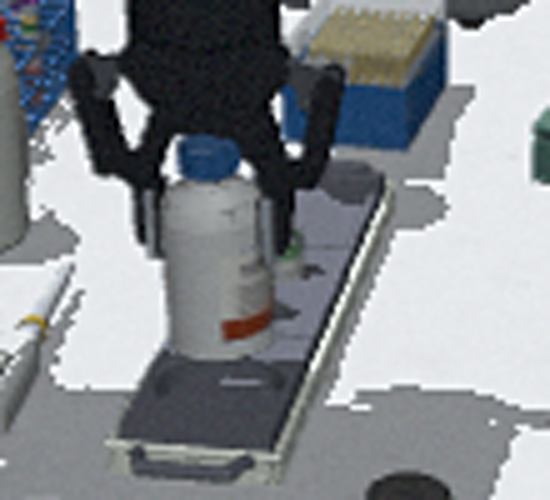

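Bottle hangs over the large well (bottle column 219, well arc about 150–290). Lowering in steps; the rim is at reported 0.056 and the floor at 0.040.

```bash
python3 -m handwheel '[[[0,0,0.012,0],[0,0,0.006,0],[0,0,0,0],[0,0,0,0]]]'; python3 -m handwheel '[[[0,0,0.003,0],[0,0,0,0],[0,0,0,0]]]'; python3 -m handwheel '[[[0,0,0.003,0],[0,0,0,0],[0,0,0,0]]]';python3 -m handwheel '[[[0,0,0.003,0],[0,0,0,0],[0,0,0,0]]]'
```

```text
time_s: 18.4
position: [0.5618, 0.0872, 0.0624]
tool_rot: [[-0.016, 1.0, -0.0], [1.0, 0.016, 0.0], [0.0, -0.0, -1.0]]
ft_force: [0.1, 0.1, -2.0]
grip_width: 0.0512
time_s: 18.65
position: [0.5621, 0.0871, 0.0593]
tool_rot: [[-0.016, 1.0, 0.0], [1.0, 0.016, -0.0], [-0.0, 0.0, -1.0]]
ft_force: [-0.6, 0.0, -2.7]
grip_width: 0.0513
time_s: 18.9
position: [0.562, 0.0871, 0.0559]
tool_rot: [[-0.016, 1.0, -0.0], [1.0, 0.016, 0.0], [0.0, -0.0, -1.0]]
ft_force: [-0.5, 0.2, -2.2]
grip_width: 0.0511
time_s: 19.15
position: [0.562, 0.0871, 0.0528]
tool_rot: [[-0.016, 1.0, -0.0], [1.0, 0.016, 0.0], [0.0, -0.0, -1.0]]
ft_force: [-0.5, -0.8, -2.1]
grip_width: 0.0516
```

```bash
python3 -m handwheel '[[[0,0,0.004,0],[0,0,0.004,0],[0,0,0,0],[0,0,0,0]]]'; python3 -m handwheel '[[[0,0,0.0025,0],[0,0,0,0],[0,0,0,0]]]'; python3 -m handwheel '[[[0,0,0.0015,0],[0,0,0,0],[0,0,0,0]]]';python3 -m handwheel '[[[0,0,0.001,0],[0,0,0,0],[0,0,0,0]]]'
```

```text
time_s: 19.48
position: [0.5619, 0.0871, 0.0447]
tool_rot: [[-0.016, 1.0, -0.001], [1.0, 0.016, 0.0], [0.0, -0.001, -1.0]]
ft_force: [0.8, -0.3, -2.2]
grip_width: 0.0514
time_s: 19.73
position: [0.5621, 0.0871, 0.0424]
tool_rot: [[-0.016, 1.0, -0.0], [1.0, 0.016, 0.0], [0.0, -0.0, -1.0]]
ft_force: [0.5, -0.1, -2.9]
grip_width: 0.0513
time_s: 19.98
position: [0.5621, 0.0871, 0.041]
tool_rot: [[-0.016, 1.0, -0.0], [1.0, 0.016, -0.0], [-0.0, -0.0, -1.0]]
ft_force: [0.0, -0.2, -2.8]
grip_width: 0.0513
time_s: 20.23
position: [0.5622, 0.0871, 0.0401]
tool_rot: [[-0.016, 1.0, 0.0], [1.0, 0.016, -0.0], [-0.0, 0.0, -1.0]]
ft_force: [0.0, -0.2, -1.5]
grip_width: 0.0511
```

```bash
python3 -m handwheel '[[[0,0,0.0008,0],[0,0,0,0],[0,0,0,0]]]'; python3 -m handwheel '[[[0,0,0,0],[0,0,0,0],[0,0,0,0],[0,0,0,0],[0,0,0,0]]]' 100;python3 -m handwheel '[[[0,0,-0.015,0],[0,0,-0.025,0],[0,0,-0.035,0],[0,0,-0.03,0],[0,0,0,0]]]';python3 -m handwheel '[[[-0.036,-0.0151,0,0],[-0.036,-0.0151,0,0],[-0.036,-0.0151,0,0],[-0.036,-0.0151,0,0],[-0.036,-0.0151,0,0]]]';python3 -m handwheel '[[[-0.036,-0.0151,0,0],[-0.036,-0.0151,0,0],[-0.036,-0.0151,0,0],[-0.036,-0.0151,0,0],[-0.036,-0.0151,0,0]]]';python3 -m handwheel '[[[0,0,0.025,0.086],[0,0,0.025,0.086],[0,0,0,0],[0,0,0,0]]]'
python3 - <<'E'
from h import *
tips("s14");P=world("side",np.load("pics/s14.npy"));f=lambda n,Q:print(n,len(Q),Q.min(0),Q.max(0),np.median(Q,0))
f("bottle",obj(P,.56,.09,.04,.035,.075));f("cap",obj(P,.56,.09,.04,.107,.13));f("case",obj(P,.414,-.277,.07,.03,.05))
im=cv2.imread("pics/s14.png");cv2.imwrite("pics/s14c.png",cv2.resize(im[130:310,230:410],None,fx=3.3,fy=3.3,interpolation=2))
E
```

```text
time_s: 20.48
position: [0.5622, 0.0871, 0.0399]
tool_rot: [[-0.016, 1.0, 0.001], [1.0, 0.016, -0.0], [-0.0, 0.001, -1.0]]
ft_force: [-2.2, 0.3, 6.0]
grip_width: 0.0514
time_s: 20.9
position: [0.5621, 0.0871, 0.0391]
tool_rot: [[-0.016, 1.0, -0.0], [1.0, 0.016, -0.0], [-0.0, -0.0, -1.0]]
ft_force: [0.4, 0.6, -0.6]
grip_width: 0.0854
time_s: 21.32
position: [0.5646, 0.0871, 0.1501]
tool_rot: [[-0.016, 1.0, 0.011], [1.0, 0.016, -0.001], [-0.001, 0.011, -1.0]]
ft_force: [0.8, -0.4, 0.5]
grip_width: 0.0854
time_s: 21.73
position: [0.4885, -0.0954, 0.144]
tool_rot: [[-0.016, 1.0, -0.0], [1.0, 0.016, 0.0], [0.0, -0.0, -1.0]]
ft_force: [1.4, 0.1, -0.4]
grip_width: 0.0853
time_s: 22.15
position: [0.4158, -0.2768, 0.144]
tool_rot: [[-0.016, 1.0, -0.0], [1.0, 0.016, 0.0], [0.0, -0.0, -1.0]]
ft_force: [1.5, 0.6, 0.2]
grip_width: 0.0853
time_s: 22.48
position: [0.4165, -0.2748, 0.0937]
tool_rot: [[0.153, 0.988, -0.002], [0.988, -0.153, 0.002], [0.002, -0.002, -1.0]]
ft_force: [-0.1, -0.1, 0.7]
grip_width: 0.0855
tcp [ 0.41719462 -0.27520441  0.0947908 ] tip z 0.018433379692848886 x 0.3839013897906166 0.44456708624531616 ymed -0.27175268371377187
bottle 291 [0.53215154 0.08316417 0.03502199] [0.58541957 0.11667982 0.07460814] [0.55263134 0.10786715 0.0546629 ]
cap 106 [0.5441131  0.06920525 0.1076468 ] [0.57568589 0.10352601 0.12279267] [0.55729731 0.0937823  0.11869391]
case 221 [ 0.38305686 -0.32086171  0.03008411] [ 0.44629928 -0.22808268  0.04221819] [ 0.41217885 -0.26576533  0.03810748]
```

View pics/s14c.png

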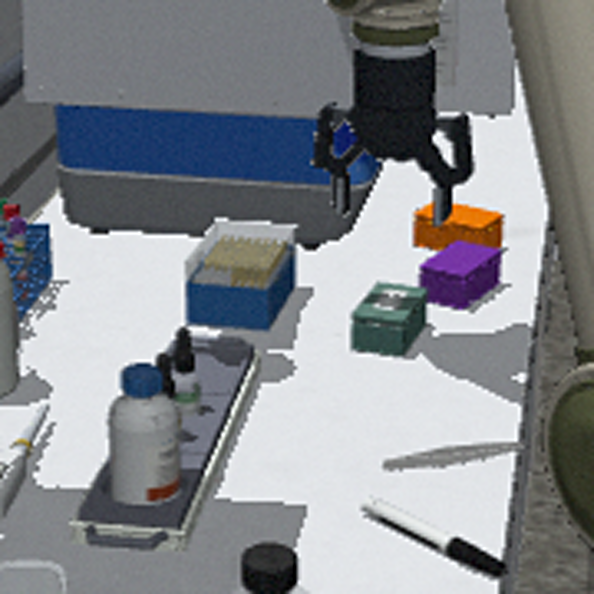

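Bottle stands in its well (cap top about z 0.121). The open fingers (columns 340 and 443) straddle the case, centred at about 390. Lowering to reported −0.003, which puts the tips at about 20 mm when closed.

```bash
python3 -m handwheel '[[[0,0,0.025,0],[0,0,0.025,0],[0,0,0.02,0],[0,0,0.015,0],[0,0,0.0125,0]]]';python3 -m handwheel '[[[0,0,0,0],[0,0,0,0]]]';python3 -m handwheel '[[[0,0,0,0],[0,0,0,0],[0,0,0,0],[0,0,0,0],[0,0,0,0]]]' 40 60;python3 -m handwheel '[[[0,0,-0.01,0],[0,0,-0.02,0],[0,0,-0.03,0],[0,0,-0.03,0],[0,0,0,0]]]'
```

```text
time_s: 22.95
position: [0.4177, -0.2753, -0.003]
tool_rot: [[0.152, 0.988, 0.001], [0.988, -0.152, -0.001], [-0.001, 0.001, -1.0]]
ft_force: [0.2, -0.7, -0.3]
grip_width: 0.0853
time_s: 23.12
position: [0.4176, -0.2754, -0.0023]
tool_rot: [[0.153, 0.988, 0.001], [0.988, -0.153, -0.001], [-0.001, 0.001, -1.0]]
ft_force: [-0.4, -0.9, -0.3]
grip_width: 0.085
time_s: 23.53
position: [0.4173, -0.2756, -0.002]
tool_rot: [[0.155, 0.988, 0.001], [0.988, -0.155, -0.001], [-0.001, 0.002, -1.0]]
ft_force: [-1.1, 1.7, 8.6]
grip_width: 0.051
time_s: 23.95
position: [0.4187, -0.277, 0.092]
tool_rot: [[0.155, 0.988, 0.007], [0.988, -0.155, -0.007], [-0.006, 0.008, -1.0]]
ft_force: [-0.3, -1.7, -0.3]
grip_width: 0.0509
```

Case lifted. Turn back to the tray's heading and carry it over the rectangular well.

```bash
python3 -m handwheel '[[[0,0,0,-0.086],[0,0,0,-0.086],[0.0238,0.0248,0,0],[0.0238,0.0248,0,0],[0.0238,0.0248,0,0]]]';python3 -m handwheel '[[[0.0238,0.0248,0,0],[0.0238,0.0248,0,0],[0.0238,0.0248,0,0],[0,0,0,0],[0,0,0,0]]]';python3 -m handwheel '[[[0,0,0.02,0],[0,0,0.02,0],[0,0,0.01,0],[0,0,0,0],[0,0,0,0]]]'
python3 - <<'E'
from h import *
im,d=shot("side","s15")
cv2.imwrite("pics/s15c.png",cv2.resize(im[190:290,240:350],None,fx=5,fy=5,interpolation=2)[:,:,::-1])
o=env.observe()["position"];print(o);P=world("side",d)
M=(abs(P[...,0]-.563)<.05)&(abs(P[...,1]+.11)<.05)&(P[...,2]<o[2]+.036)&(P[...,2]>o[2]+.006);Q=P[M]
print(len(Q),np.percentile(Q,[1,5,50,95,99],axis=0).round(4))
E
```

```text
time_s: 24.37
position: [0.4907, -0.2019, 0.0867]
tool_rot: [[-0.015, 1.0, -0.0], [1.0, 0.015, 0.0], [0.0, -0.0, -1.0]]
ft_force: [1.3, -0.3, -1.0]
grip_width: 0.051
time_s: 24.78
position: [0.5639, -0.1287, 0.0862]
tool_rot: [[-0.019, 1.0, -0.0], [1.0, 0.019, 0.0], [0.0, -0.0, -1.0]]
ft_force: [-0.8, 0.3, -1.7]
grip_width: 0.0507
time_s: 25.2
position: [0.563, -0.1307, 0.0368]
tool_rot: [[-0.015, 1.0, -0.001], [1.0, 0.015, 0.0], [0.0, -0.001, -1.0]]
ft_force: [0.1, -0.4, -0.8]
grip_width: 0.0507
[ 0.56353407 -0.13069271  0.03749866]
166 [[ 0.5237 -0.1361  0.0441]
 [ 0.5299 -0.1279  0.0455]
 [ 0.5476 -0.0944  0.061 ]
 [ 0.5888 -0.0878  0.0723]
 [ 0.6007 -0.0865  0.0732]]
```

View pics/s15c.png

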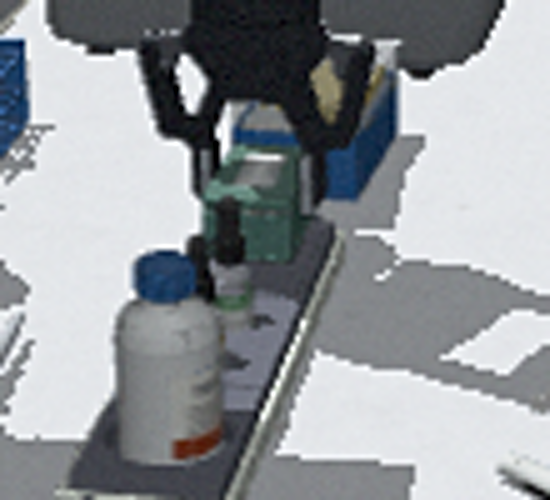

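Case is level and over the rectangular well, its front face at y≈−0.088, perhaps 2–3 mm too far −y. I'll shift +2.5 mm and lower, watching the force.

```bash
python3 -m handwheel '[[[0.0025,0,0.008,0],[0,0,0.002,0],[0,0,0,0],[0,0,0,0]]]';python3 -m handwheel '[[[0,0,0.0025,0],[0,0,0,0],[0,0,0,0]]]';python3 -m handwheel '[[[0,0,0.0025,0],[0,0,0,0],[0,0,0,0]]]';python3 -m handwheel '[[[0,0,0.0025,0],[0,0,0,0],[0,0,0,0]]]'
```

```text
time_s: 25.58
position: [0.5634, -0.1275, 0.0268]
tool_rot: [[-0.016, 1.0, 0.0], [1.0, 0.016, -0.0], [-0.0, 0.0, -1.0]]
ft_force: [-0.1, -0.1, -1.2]
grip_width: 0.0507
time_s: 25.83
position: [0.5633, -0.1276, 0.0242]
tool_rot: [[-0.016, 1.0, -0.0], [1.0, 0.016, 0.0], [0.0, -0.0, -1.0]]
ft_force: [0.0, 0.4, -1.2]
grip_width: 0.051
time_s: 26.08
position: [0.5633, -0.1276, 0.0216]
tool_rot: [[-0.016, 1.0, -0.0], [1.0, 0.016, 0.0], [0.0, -0.0, -1.0]]
ft_force: [-0.4, 0.7, -0.9]
grip_width: 0.0512
time_s: 26.33
position: [0.5633, -0.1276, 0.0191]
tool_rot: [[-0.016, 1.0, -0.0], [1.0, 0.016, 0.0], [0.0, -0.0, -1.0]]
ft_force: [-0.2, -0.4, -1.0]
grip_width: 0.051
```

```bash
python3 -m handwheel '[[[0,0,0.002,0],[0,0,0,0],[0,0,0,0]]]';python3 -m handwheel '[[[0,0,0.002,0],[0,0,0,0],[0,0,0,0]]]';python3 -m handwheel '[[[0,0,0.001,0],[0,0,0,0],[0,0,0,0]]]';python3 -m handwheel '[[[0,0,0.001,0],[0,0,0,0],[0,0,0,0]]]'
```

```text
time_s: 26.58
position: [0.5633, -0.1275, 0.0171]
tool_rot: [[-0.016, 1.0, -0.0], [1.0, 0.016, 0.0], [0.0, -0.0, -1.0]]
ft_force: [-0.6, -0.3, -1.8]
grip_width: 0.0509
time_s: 26.83
position: [0.5633, -0.1275, 0.0151]
tool_rot: [[-0.016, 1.0, -0.0], [1.0, 0.016, 0.0], [0.0, -0.0, -1.0]]
ft_force: [-0.8, 0.0, -1.7]
grip_width: 0.0511
time_s: 27.08
position: [0.5633, -0.1276, 0.0142]
tool_rot: [[-0.016, 1.0, -0.0], [1.0, 0.016, 0.0], [0.0, -0.0, -1.0]]
ft_force: [-0.5, -0.7, -1.3]
grip_width: 0.051
time_s: 27.33
position: [0.5633, -0.1276, 0.0132]
tool_rot: [[-0.016, 1.0, -0.0], [1.0, 0.016, 0.0], [0.0, -0.0, -1.0]]
ft_force: [0.3, -0.6, -0.6]
grip_width: 0.051
```

```bash
python3 -m handwheel '[[[0,0,0.001,0],[0,0,0,0],[0,0,0,0]]]';python3 -m handwheel '[[[0,0,0.0007,0],[0,0,0,0],[0,0,0,0]]]'
```

```text
time_s: 27.58
position: [0.5634, -0.1276, 0.013]
tool_rot: [[-0.016, 1.0, 0.0], [1.0, 0.016, -0.0], [-0.0, 0.0, -1.0]]
ft_force: [-2.6, 1.1, 5.7]
grip_width: 0.0505
time_s: 27.83
position: [0.5634, -0.1276, 0.013]
tool_rot: [[-0.016, 1.0, 0.001], [1.0, 0.016, -0.001], [-0.001, 0.001, -1.0]]
ft_force: [-4.3, 1.9, 12.7]
grip_width: 0.0509
```

Floor reached at the expected height. Release, rise, back off, final look.

```bash
python3 -m handwheel '[[[0,0,0,0],[0,0,0,0],[0,0,0,0],[0,0,0,0],[0,0,0,0]]]' 85;python3 -m handwheel '[[[0,0,-0.01,0],[0,0,-0.025,0],[0,0,-0.035,0],[0,0,-0.035,0],[0,0,-0.035,0]]]';python3 -m handwheel '[[[0,-0.035,0,0],[0,-0.035,0,0],[0,-0.035,0,0],[0,-0.035,0,0],[0,-0.035,0,0]]]';python3 -m handwheel '[[[0,0,0,0],[0,0,0,0],[0,0,0,0],[0,0,0,0]]]'
python3 - <<'E'
from h import *
a,_=shot("top","t16");b,_=shot("side","s16");print(env.observe()["ft_force"])
f=lambda im,k:cv2.resize(im,None,fx=k,fy=k,interpolation=2)
A=f(a[185:275,190:415],3.5);B=f(b[190:300,180:400],3.5)[:285]
w=min(A.shape[1],B.shape[1]);cv2.imwrite("pics/f.png",np.vstack([A[:,:w],B[:,:w]])[:,:,::-1])
for n in("side","top"):
  P=world(n,np.load(f"pics/{n[0]}16.npy"))
  for m,(x,y,r,l,h) in dict(A=(.563,.005,.025,.075,.11),B=(.56,-.046,.025,.075,.11),cap=(.56,.088,.03,.105,.13),case=(.565,-.128,.05,.04,.07),big=(.41,.34,.05,.1,.14),tips=(.57,-.33,.08,.05,.09)).items():
    Q=obj(P,x,y,r,l,h)
    if len(Q)>2:print(n,m,len(Q),Q.mean(0).round(4),Q[:,2].max().round(3),cv2.minAreaRect(Q[:,:2].astype(np.float32)) if m=="case" else "")
E
```

```text
time_s: 28.25
position: [0.5633, -0.1276, 0.0114]
tool_rot: [[-0.016, 1.0, -0.0], [1.0, 0.016, 0.0], [0.0, -0.0, -1.0]]
ft_force: [0.4, 0.1, 0.0]
grip_width: 0.0724
time_s: 28.67
position: [0.5631, -0.1274, 0.1539]
tool_rot: [[-0.016, 1.0, 0.0], [1.0, 0.016, -0.0], [-0.0, 0.0, -1.0]]
ft_force: [1.1, -0.0, -0.9]
grip_width: 0.0726
time_s: 29.08
position: [0.3868, -0.13, 0.1521]
tool_rot: [[-0.016, 1.0, 0.001], [1.0, 0.016, -0.001], [-0.001, 0.001, -1.0]]
ft_force: [-0.3, -0.8, 0.1]
grip_width: 0.0725
time_s: 29.42
position: [0.3894, -0.1307, 0.1519]
tool_rot: [[-0.016, 1.0, 0.001], [1.0, 0.016, -0.001], [-0.001, 0.001, -1.0]]
ft_force: [-0.2, 0.1, -0.3]
grip_width: 0.0728
[ 0.72782701  0.07995471 -0.44013564]
side A 35 [0.5617 0.0098 0.0883] 0.1 
side B 42 [ 0.5595 -0.0439  0.0875] 0.1 
side cap 114 [0.5582 0.0921 0.1162] 0.124 
side case 216 [ 0.5547 -0.125   0.0518] 0.057 ((0.5607085227966309, -0.12945707142353058), (0.05403124913573265, 0.09107305109500885), 1.4181586503982544)
side big 354 [0.4094 0.3494 0.1169] 0.13 
side tips 507 [ 0.5685 -0.3141  0.0643] 0.071 
top A 20 [0.5655 0.0058 0.0918] 0.101 
top B 19 [ 0.5617 -0.0472  0.0886] 0.1 
top cap 92 [0.5625 0.0854 0.1198] 0.129 
top case 478 [ 0.5647 -0.1293  0.0532] 0.063 ((0.5647400617599487, -0.13044022023677826), (0.08305149525403976, 0.05408669263124466), 88.71415710449219)
top big 171 [0.4138 0.3373 0.1203] 0.137 
top tips 1142 [ 0.5727 -0.3294  0.0673] 0.08
```

View pics/f.png

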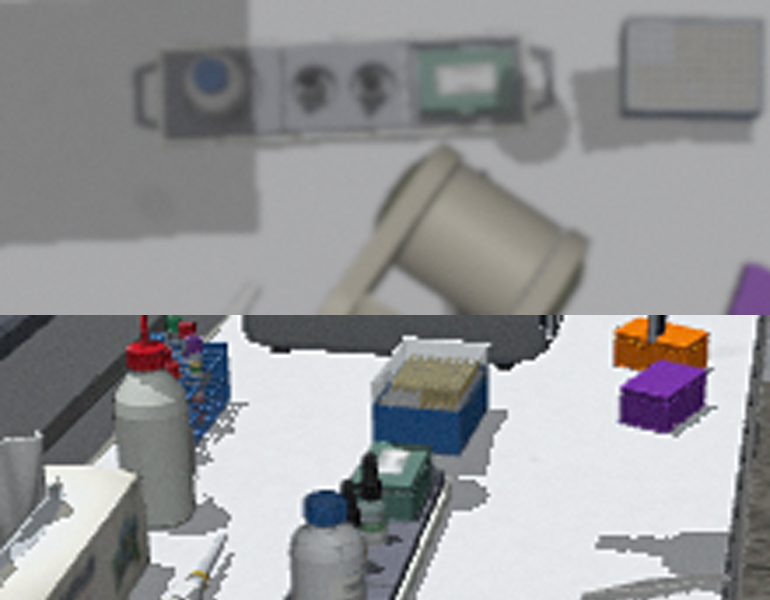

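The final picture shows the bottle (208,75), both droppers (315,92) and (372,92), and the case (465,80) in their wells. All are within about 5 mm of the centres measured at the start, at seated heights, and the other things have not moved. Handing in.

```bash
python3 -c "
from rig import env
print(env.close_job())"
```

```text
the job is handed in; nothing more can be done
None
```

The carrier is packed and handed in at about 29.5 s. Both droppers, the smaller bottle and the green slide box are in their wells, each lowered until it touched down and then released.

**Last checks (top camera, against the well centres measured at the start):**

| Item | Offset from well centre | Height of top |
|---|---|---|
| Dropper A | about 2 mm | about 0.100 m (0.099 expected) |
| Dropper B | about 5 mm | about 0.100 m (0.099 expected) |
| Smaller bottle | about 2 mm | about 0.121 m (0.121 expected) |
| Slide box | about 2 mm, turned within about 0.02 rad of the well | about 0.053 m (0.054 expected) |

The larger bottle and the tip box read within 1 mm of where they started. I did not measure the beaker again after the start. The arm never went near it.

**What disagreed or went wrong:**
- **Tool height:** the fingertips are about 30 mm higher than the tool description says. I used the camera and contact readings instead.
- **Dropper A:** it touched the well rim with about 27 N and pressed on the side wall with about 10 N. I re-centred it before lowering it. The fingertips then lightly touched the insert top (about 6 N) at release, so it may have settled a millimetre or so after I let go.
- **Cameras:** the two cameras differ from each other by about 2–5 mm.

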